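# Find the stone case with the loose stone and hold it up for inspection

## Task

In one of the three sealed stone cases the stone has come loose from its packing. Lift the cases clear of the table and shake them briskly to and fro, one after another, standing each silent one upright in the black-lined storage tray as soon as you have tried it, so that both silent cases end up there; finish by holding the case that rattles upright and still in the air, a hand's breadth above the white sorting pad, for the gemmologist across the table, and do not put it down or let go. Leave the other things on the table where they are.

Things in the scene. Friction and masses are not known exactly. Their poses are not given: they have to be found in the camera images.
- case_blue: Sealed hard case, grey with a blue lid: 120 mm long (its x), 58 mm wide (its y, the width to grip), 58 mm high, standing upright. Origin: centre of its underside, z up. Each case weighs 0.37 to 0.49 kg with its stone, at random: weight does not tell. Which of the three is the loose one (colour and place) is drawn anew each time; in the other two the stone is packed tight and cannot move.
- case_green: Sealed hard case, grey with a green lid: 120 mm long (its x), 58 mm wide (its y, the width to grip), 58 mm high, standing upright. Origin: centre of its underside, z up. In the loose case, of any colour, a round 0.2 kg stone 42 mm across rolls up to 35 mm either way along the case's length, and 3 mm across. It tends to stay where it stopped while the case is level and still.
- case_red: Sealed hard case, grey with a red lid: 120 mm long (its x), 58 mm wide (its y, the width to grip), 58 mm high, standing upright. Origin: centre of its underside, z up. The loose stone rolls and knocks when its case is shaken briskly (over 0.3 m/s, or 1.5 rad/s) or tilted lengthwise over 10 degrees: felt in the wrist force, and as a moment of up to 70 mN m to either side, which also stays after a stroke.
- tray: Storage tray: shallow white tray lined in black, fixed to the table, outside 264 mm (its x, which runs roughly across the table, along y) by 160 mm (its y); rim 5 mm wide, 12 mm high, inner floor 5 mm above the table; origin: centre of its underside. Empty at the start; takes two cases side by side, 60 mm either side of its centre along its x, their length along its y.
- pad: White sorting pad with a thin grey border, fixed to the table, 120 mm (its x, away from the robot) by 170 mm (its y), 8 mm high; origin at the centre of its underside. Empty; the case is held in the air over it.
- penlight: Bystander, loose: dark metal penlight, 105 x 16 mm, 16 mm high, lying. Origin: at its underside, near its middle.
- loupe: Bystander, loose: folded black and steel hand loupe, 60 x 27 mm, 15 mm high. Origin: at its underside, near its middle.
- tweezers: Bystander, loose: steel stone tweezers, 165 mm long, 7 mm high, lying. Origin: at its underside, near its middle.
- ring_box: Bystander, loose: dark blue ring box, 56 x 52 mm, 42 mm high. Origin: at its underside, near its middle.
- bottle: Bystander, loose: brown glass bottle with a black cap, 44 mm wide, 85 mm high, closed. Origin: at its underside, near its middle.
- caliper: Bystander, loose: digital caliper, 235 mm long, 13 mm high, lying. Origin: at its underside, near its middle.
- stone_box: Bystander, loose: flat clear box of small cut stones, 90 x 60 mm, 18 mm high. Origin: at its underside, near its middle.
Not all that is in view belongs to the job. What is shaped like the case_blue but yellow is not meant.

How it is judged:
By the outcome, as a careful person would: the job done as asked, in the order asked, and still so for the second after the job is handed in, while the arm keeps its last pose, push and grip.
It also fails if it takes over 72 s, if anything falls off the work surface, if the arm or the gripper's body presses on something with over 40 N, if the wrist force passes 120 N, or if a joint passes its speed limit or range.

## Robot

A 7-joint arm with a two-finger parallel gripper is mounted at the origin on the work surface. World frame = base frame: x ahead of the robot, y to its left, z up, the work surface at z = 0. Lengths are in mm, angles in rad, forces in N, time in s.
With the tool pointing down it reaches from about 425 to 875 mm from the base axis. Payload 4.7 kg.
Tool frame: the origin (TCP) lies at the very end of the fingers, on their centre line; the grasp point (between the pads) lies 19 mm behind it (arm.grip_depth is the distance from the TCP to the grasp point, in mm); z points along the fingers, y is the direction in which the jaws open and shut (so a half turn about z gives the same grasp; the last joint's range is limited). The gripper opens to 85 mm and grips with 20 to 120 N. Pads are 22 mm wide; open, the fingers measure 114 mm over their backs; the gripper's body (76 mm by 85 mm) begins 54 mm behind the grasp point. The pads swing forward as they close: fully open they stand 13 mm farther back than shut.
Start: joints at [-1.146, 0.321, -0.07, 1.45, 0.023, 1.371, -0.057], TCP at [259.603, 595.932, 196.749] pointing down, gripper open.
Joint ranges: [-2.86, 2.86], [-0.3, 2.09], [-1.38, 1.24], [0.06, 2.45], [-1.56, 4.7], [0.09, 2.05], [-2.69, 2.69]. Speed limits (rad/s): [2.57, 2.57, 3.14, 3.14, 3.14, 3.14, 3.14].

## Interface

Orientations are given as a unit quaternion [w, x, y, z].
In Python, from cell import arm gives the robot as it stands.
- The arm moves only by the tool step_arm, never from a script. Its argument "deltas" is one flat list of numbers, 6 for each row, row after row: the shift along the tool's x, y, z in mm, then the turn, a rotation vector about the tool's x, y, z in rad. In form: [dx, dy, dz, rx, ry, rz, dx, dy, dz, rx, ry, rz, ...]. A call has 1 to 20 rows; each row shifts and turns the commanded pose from where the row before left it, along the tool's axes as they then stand; what a row does not reach is not made up. A row lasts 1/8 s, in which the tool goes at most 62.5 mm and 10.7 degrees, less where a joint would pass 70% of its speed; a pose out of reach is approached as far as the arm can. A call with a gripper value outside its range is refused whole. "hand" is the closure in counts, from 0 (fully open) to 255 (shut), set as the call begins (left out, the last holds). The fingers move at their own pace and stop on an object; "newtons" is the grip in N (left out, the last holds). Time passes only in rows, so rows that do not move let the fingers close. It gives the time, the measured TCP pose, the force and the opening at its end, in the units of the state.
- arm.state(): the state, without advancing time (a new reading comes with each control period).
- arm.camera(name): name is "side" or "top" or "wrist"; returns the picture (384x512x3 uint8, red, green, blue); there is no depth.
- arm.get_calibration(name): a dict with "mtx" (3x3 intrinsics, pixels), "k1" (the pictures are not rectified: a ray, as slopes to the right and down, at radius r is drawn at 1 + k1 r^2 times it, then the intrinsics apply), "cam_to_world" (4x4, takes a point from camera to world coordinates); the wrist camera has in their place "tool_from_camera" (4x4, takes a point from camera to tool coordinates, whose origin is the TCP and whose axes are the flange's). Camera axes: x right, y up, looking along -z (the intrinsics and any distortion apply to the point x, -y, -z); pixel columns grow to the right and rows downward; lengths in mm; the calibration is good to about 2 mm. A picture is of the moment at which its call begins: read the wrist's pose just before it. get_calibration takes no time and is no camera call.
- arm.hand_in(): hands the job in, once; it reports no verdict.
The state is a dict: "time_s": time; "joint_pos": joint angles; "dq": joint speeds; "joint_torque": joint torques, N m; "tool_pos": TCP position; "tool_rot": TCP orientation; "contact_force": force on the tool from outside, world axes, zero at the start; "moment": the same for the moment, N m; "width": finger opening in mm.
Only numpy, scipy, OpenCV 4.12 (cv2) and the standard library are available. Lean on these libraries where they do the work, as an engineer would, in place of code of your own. Each camera call takes 0.05 s, during which the arm holds its last target.

## Working session

There is one attempt and no reset: what is moved stays moved. The work goes in short steps, Python scripts to look and compute and a tool call to move; the robot and the scene stay as the last step left them, time stands still between calls to the robot, and variables do not carry over. Pictures are saved under pics/ and viewed, and the job is handed in when it is done.

Besides the shell and the picture viewer there is one more tool, called as name(argument=value, ...), one argument or row to a line, values as JSON. step_arm: Moves the arm, as the interface text tells. Its arguments: {"type":"object","properties":{"deltas":{"type":"array","items":{"type":"number"}},"hand":{"type":"number"},"newtons":{"type":"number"}},"required":["deltas"]}

```bash
ls; mkdir -p pics
python3 - <<'E'
from cell import arm
import cv2
print(arm.state())
for n in ["side","top","wrist"]:
    im=arm.camera(n); cv2.imwrite(f"pics/{n}0.png",im[:,:,::-1]); c=arm.get_calibration(n); print(n,c)
E
```

```text
pics
{'time_s': 0.0, 'joint_pos': array([-1.14589905,  0.32181854, -0.07004442,  1.45170311,  0.02260481,
        1.37081155, -0.05690772]), 'dq': array([ 0.00082131, -0.00074483,  0.00195234,  0.00037636, -0.00035366,
        0.00017578,  0.00079359]), 'joint_torque': array([-8.53971869e-05, -4.93578100e+01, -3.82034630e-01, -3.14333797e+01,
        1.30993352e-02,  1.13823652e-02, -1.29695806e-05]), 'tool_pos': array([259.39655687, 595.31827184, 195.61204964]), 'tool_rot': array([-1.41028166e-04,  2.03964107e-01,  9.78977879e-01, -9.66986795e-04]), 'contact_force': array([-0.92094008, -0.36835753,  0.85564222]), 'moment': array([0.05805066, 0.02836064, 0.0284795 ]), 'width': 85.57795869745814}
side {'mtx': array([[377.96229796,   0.        , 256.54255551],
       [  0.        , 377.96229796, 193.36756749],
       [  0.        ,   0.        ,   1.        ]]), 'k1': -0.051887981261247156, 'cam_to_world': array([[ 7.97317083e-01,  3.03622234e-01, -5.21631103e-01,
        -4.04699018e+01],
       [-6.03123728e-01,  3.67921930e-01, -7.07725386e-01,
        -6.49602518e+02],
       [-2.2
[... 572 characters left out ...]
133436e-01,  9.83930368e-01,
         1.23245922e+03],
       [ 0.00000000e+00,  0.00000000e+00,  0.00000000e+00,
         1.00000000e+00]])}
wrist {'mtx': array([[329.87798672,   0.        , 256.74168073],
       [  0.        , 329.87798672, 188.84603932],
       [  0.        ,   0.        ,   1.        ]]), 'k1': -0.09387986964871783, 'tool_from_camera': array([[ 2.59452947e-04,  9.56610642e-01,  2.91369202e-01,
         7.38547373e+01],
       [ 9.99999966e-01, -2.45258183e-04, -8.52401374e-05,
         1.39401791e+00],
       [-1.00809417e-05,  2.91369214e-01, -9.56610674e-01,
        -1.77620549e+02],
       [ 0.00000000e+00,  0.00000000e+00,  0.00000000e+00,
         1.00000000e+00]])}
```

View pics/top0.png

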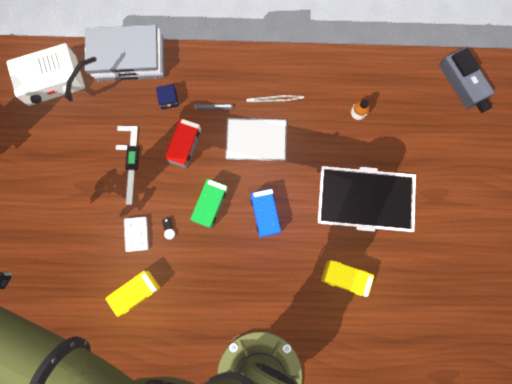

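View pics/side0.png

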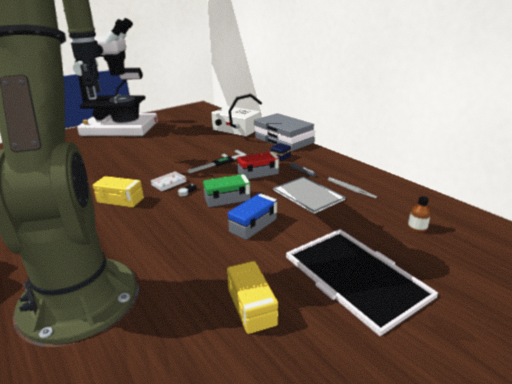

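View pics/wrist0.png

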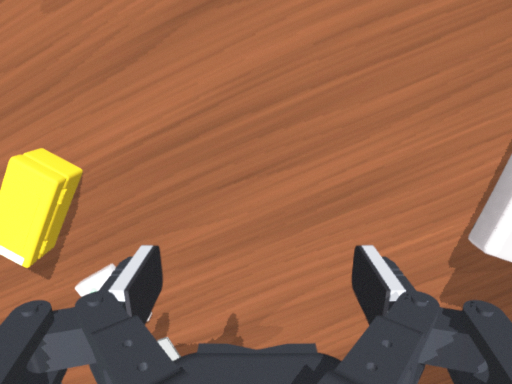

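```bash
cat > h.py <<'E'
import numpy as np, cv2
from cell import arm
from scipy.spatial.transform import Rotation as R
def und(n,uv):
    c=arm.get_calibration(n);uv=np.atleast_2d(np.array(uv,float))
    d=(uv-c["mtx"][:2,2])/c["mtx"][0,0]; r=d.copy()
    for _ in range(20): r=d/(1+c["k1"]*(r**2).sum(1,keepdims=True))
    return np.c_[r[:,0],-r[:,1],-np.ones(len(r))]
def toolT(s=None):
    s=s or arm.state(); q=s["tool_rot"]; T=np.eye(4); T[:3,:3]=R.from_quat([q[1],q[2],q[3],q[0]]).as_matrix(); T[:3,3]=s["tool_pos"]; return T
def ray(n,uv,s=None):
    c=arm.get_calibration(n); T=c["cam_to_world"] if n!="wrist" else toolT(s)@c["tool_from_camera"]
    return T[:3,3], und(n,uv)@T[:3,:3].T
def plane(n,uv,z,s=None):
    o,d=ray(n,uv,s); return o+d*((z-o[2])/d[:,2:])
def proj(n,P,s=None):
    c=arm.get_calibration(n); T=c["cam_to_world"] if n!="wrist" else toolT(s)@c["tool_from_camera"]
    p=(np.atleast_2d(P)-T[:3,3])@T[:3,:3]; d=np.c_[p[:,0],-p[:,1]]/-p[:,2:]
    return d*(1+c["k1"]*(d**2).sum(1,keepdims=True))*c["mtx"][0,0]+c["mtx"][:2,2]
E
python3 - <<'E'
from h import *
im=cv2.imread("pics/top0.png")
a=cv2.resize(im[110:250,160:300],None,fx=4.2,fy=4.2,interpolation=cv2.INTER_CUBIC);cv2.imwrite("pics/z1.png",a)
a=cv2.resize(im[150:250,300:430],None,fx=5,fy=5,interpolation=cv2.INTER_CUBIC);cv2.imwrite("pics/z2.png",a)
hsv=cv2.cvtColor(im,cv2.COLOR_BGR2HSV)
# rectified views at z=58 and z=10
for nm,lo,hi in [("red",(172,150,60),(180,255,255)),("green",(50,120,60),(75,255,255)),("blue",(100,150,100),(125,255,255))]:
    m=cv2.inRange(hsv,lo,hi)
    if nm=="red": m|=cv2.inRange(hsv,(0,225,120),(4,255,255))
    n,l,st,ce=cv2.connectedComponentsWithStats(m)
    for i in np.argsort(-st[1:,4])[:2]+1:
        pts=np.argwhere(l==i)[:,::-1]
        w=plane("top",pts,58)[:,:2]
        print(nm,st[i],cv2.minAreaRect(w.astype(np.float32)))
E
```

```text
green [191 179  34  48 872] ((442.43017578125, 143.7794647216797), (58.38084030151367, 118.44306182861328), 70.41130828857422)
green [129 151   6  13  73] ((562.04736328125, 356.0036315917969), (33.719844818115234, 13.4946928024292), 4.027333736419678)
blue [251 193  30  44 866] ((419.0877380371094, -8.778083801269531), (117.85295104980469, 59.115352630615234), 12.972028732299805)
```

View pics/z1.png

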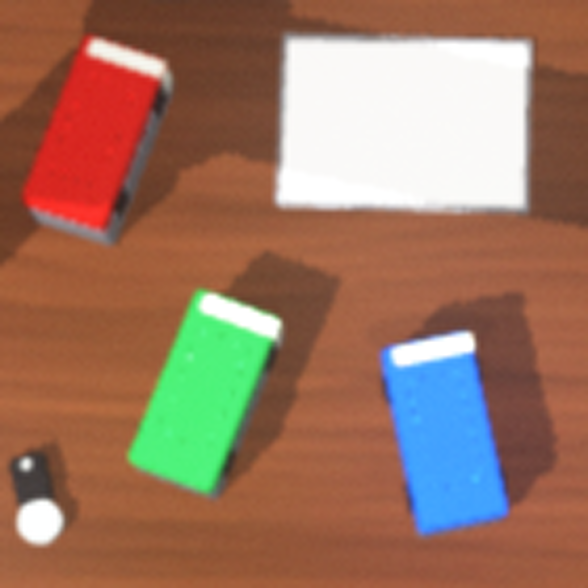

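View pics/z2.png

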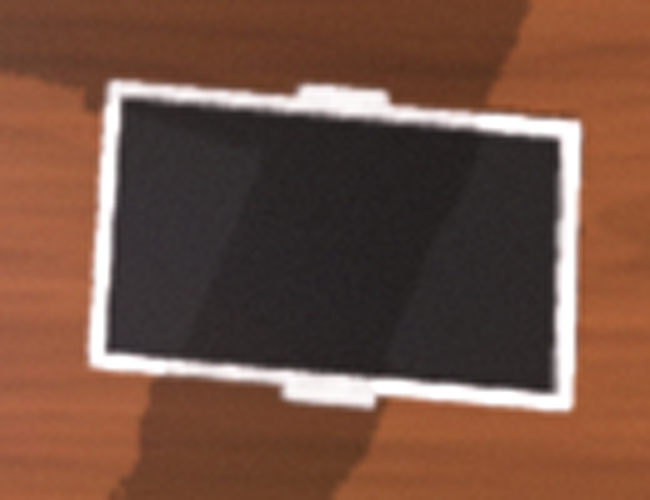

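```bash
cat > m.py <<'E'
from h import *
def fit(pts,f,off,z,Lx,Ly):
    # pts in order around; least squares rigid
    uv=(np.array(pts,float)+.5)/f-.5+np.array(off)
    w=plane("top",uv,z)[:,:2]
    e=np.linalg.norm(np.roll(w,-1,0)-w,axis=1)
    c=w.mean(0); d=w[0]+w[1]-w[2]-w[3]; 
    d2=w[0]-w[1]-w[2]+w[3]
    print("c",c.round(1),"edges",e.round(1),"ang01->",np.degrees(np.arctan2(d[1],d[0])).round(1), np.degrees(np.arctan2(d2[1],d2[0])).round(1))
print("green");fit([(200,289),(283,323),(214,493),(129,460)],4.2,(160,110),58,0,0)
print("blue");fit([(383,352),(472,332),(508,517),(420,536)],4.2,(160,110),58,0,0)
print("red");fit([(88,37),(168,68),(107,231),(25,198)],4.2,(160,110),58,0,0)
print("pad");fit([(285,35),(530,41),(527,212),(276,207)],4.2,(160,110),8,0,0)
print("tray");fit([(108,80),(581,120),(572,411),(90,367)],5,(300,150),12,0,0)
E
python3 m.py
```

```text
green
c [442.4 142.1] edges [ 57.7 116.5  57.6 117.9] ang01-> -19.9 69.5
blue
c [418.6  -9.7] edges [ 58.2 119.9  56.5 119.1] ang01-> 12.1 103.9
red
c [609.8 219.9] edges [ 56.8 115.5  57.6 115. ] ang01-> -17.5 69.4
pad
c [636.7  20.3] edges [167.7 120.6 168.9 121.2] ang01-> -0.7 90.1
tray
c [ 472.4 -292.7] edges [267.1 164.5 265.9 162.7] ang01-> -4.0 86.3
```

```bash
cat > plan.py <<'E'
from h import *
import sys
def plan(target,jaw):
    s=arm.state();T=toolT(s)
    x,y=T[:2,1]; a=np.degrees(np.arctan2(y,x)); d=(jaw-a+90)%180-90
    dl=T[:3,:3].T@(np.array(target)-T[:3,3])
    tilt=np.degrees(np.arccos(-T[2,2]))
    # leveling rotvec: in tool frame, axis bringing tool z to world -z
    zt=T[:3,:3].T@np.array([0,0,-1.]); lev=np.cross([0,0,1],zt)
    print("t",round(s["time_s"],2),"pos",T[:3,3].round(1),"jaw",a.round(1),"tilt",tilt.round(2),"lev",lev.round(4),"width",round(s["width"],1))
    print("tool delta (no rotation first)",dl.round(1),"rz total",round(-np.radians(d),3))
    # if rotating over the rows: delta in final frame
    Rn=R.from_rotvec([0,0,np.radians(d)]).as_matrix()@T[:3,:3]
    print("delta in final frame",(Rn.T@(np.array(target)-T[:3,3])).round(1))
if __name__=="__main__":
    v=[float(i) for i in sys.argv[1:]]; plan(v[:3],v[3])
E
python3 plan.py 442 142 170 70.3
```

```text
t 0.15 pos [259.4 595.5 195.9] jaw 66.5 tilt 0.09 lev [-0.0015  0.0001  0.    ] width 85.6
tool delta (no rotation first) [-348.5 -342.8   26.4] rz total -0.067
delta in final frame [-324.7 -365.4   26.4]
```

step_arm(
  deltas=[-10,-10,0,0,0,-0.067,-30,-35,0,0,0,0,-35,-40,0,0,0,0,-35,-40,4,0,0,0,-35,-40,4,0,0,0,-35,-40,4,0,0,0,-35,-40,4,0,0,0,-35,-40,4,0,0,0,-35,-38,3,0,0,0,-25,-27,3,0,0,0,-14,-15,0,0,0,0,0,0,0,0,0,0],
)

```text
time_s: 1.65
tool_pos: [441.1, 141.2, 170.6]
tool_rot: [-0.0, 0.173, 0.985, -0.0]
contact_force: [-0.3, 1.1, 0.2]
width: 85.0
```

```bash
python3 plan.py 442 142 170 70.3
python3 - <<'E'
from h import *
im=arm.camera("wrist");cv2.imwrite("pics/w1.png",im[:,:,::-1])
E
```

```text
t 1.65 pos [441.1 141.2 170.6] jaw 70.1 tilt 0.01 lev [-0.     -0.0001  0.    ] width 85.0
tool delta (no rotation first) [-0.6  1.   0.6] rz total -0.003
delta in final frame [-0.6  1.   0.6]
```

View pics/w1.png

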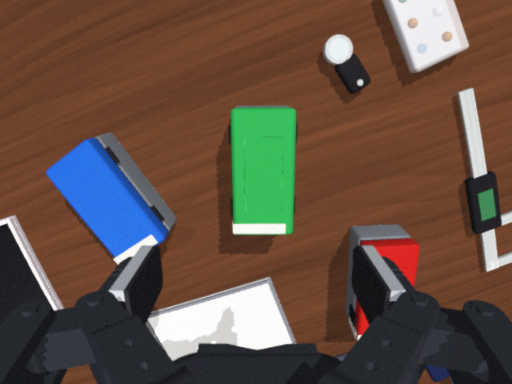

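```bash
cat > wq.py <<'E'
from h import *
def wq(pts,z=58):
    w=plane("wrist",pts,z)[:,:2]; e=np.linalg.norm(np.roll(w,-1,0)-w,axis=1); c=w.mean(0)
    d=w[1]-w[0]+w[2]-w[3]; l=w[0]+w[1]-w[2]-w[3]
    print("c",c.round(1),"edges",e.round(1),"jaw",np.degrees(np.arctan2(d[1],d[0])).round(1),"long",np.degrees(np.arctan2(l[1],l[0])).round(1))
    return c
E
python3 - <<'E'
from wq import *
wq([(232,108),(296,108),(294,234),(233,235)])
im=cv2.imread("pics/w1.png")
cv2.imwrite("pics/z3.png",cv2.resize(im[90:250,200:330],None,fx=3.6,fy=3.6,interpolation=cv2.INTER_CUBIC))
E
```

```text
c [444.3 149.8] edges [ 55.1 118.3  58.7 119.2] jaw 70.8 long 160.4
```

View pics/z3.png

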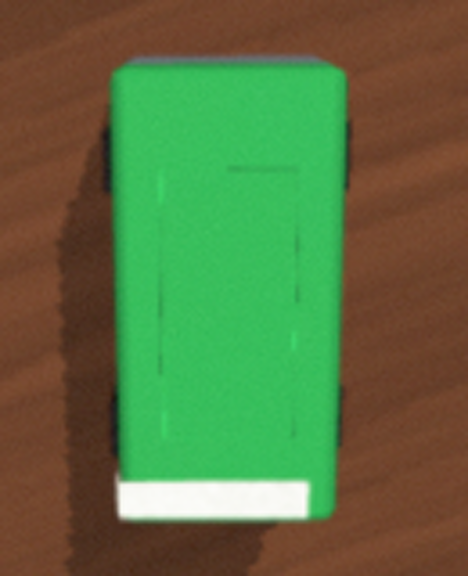

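Run:
```python
from wq import *
# blue
wq([(48,173),(97,139),(165,215),(118,262)])
# loupe white disc centre z~12: wrist (339,49); top
print(plane("wrist",[(339,49)],12), plane("top",[(160+39.5/4.2,110+521/4.2)],12))
for n in ["side","top"]:
    im=arm.camera(n);cv2.imwrite(f"pics/{n}1.png",im[:,:,::-1])
    z=im[150:250,150:350] if n=="side" else im[110:260,150:300]
    cv2.imwrite(f"pics/{n}1z.png",cv2.resize(z[:,:,::-1],None,fx=4,fy=4,interpolation=cv2.INTER_CUBIC))
```

```text
c [416.3   2. ] edges [ 61.8  92.4  73.7 109. ] jaw 108.1 long -165.3
[[362.0846922  256.77601028  12.        ]] [[360.17066717 250.38198685  12.        ]]
```

View pics/side1z.png

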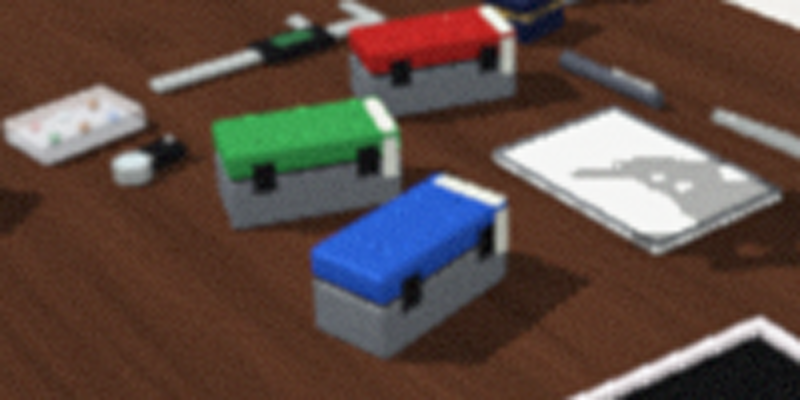

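View pics/top1z.png

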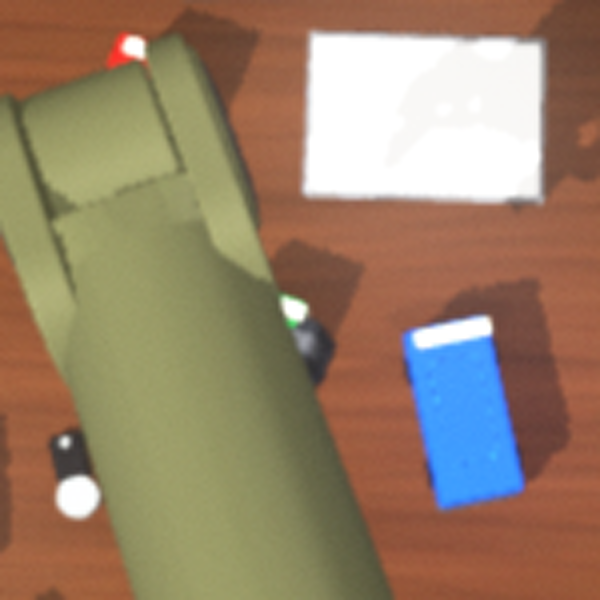

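Run:
```python
from wq import *
p=np.array([(213,122),(235,180),(397,143),(372,97)],float)
w=plane("side",(p+.5)/4-.5+150,58);print("green side",w.mean(0).round(1),np.linalg.norm(np.roll(w,-1,0)-w,axis=1).round(1))
p=np.array([(313,248),(382,304),(505,206),(440,176)],float)
w=plane("side",(p+.5)/4-.5+150,58);print("blue side",w.mean(0).round(1),np.linalg.norm(np.roll(w,-1,0)-w,axis=1).round(1))
p=np.array([(495,152),(655,248),(780,192),(618,108)],float)
w=plane("side",(p+.5)/4-.5+150,8);print("pad side",w.mean(0).round(1),np.linalg.norm(np.roll(w,-1,0)-w,axis=1).round(1))
```

```text
green side [433.7 131.8  58. ] [ 87.8 112.9  74.3 113.8]
blue side [413.3 -16.8  58. ] [ 74.3 128.9  56.5 114. ]
pad side [633.2  18.4   8. ] [169.4 118.6 167.  118.8]
```

```bash
python3 plan.py 443.5 148 75 70.5
```

```text
t 1.8 pos [440.2 144.  170.6] jaw 70.4 tilt 0.03 lev [ 0.0003 -0.0004  0.    ] width 85.6
tool delta (no rotation first) [-1.8  4.9 95.6] rz total -0.002
delta in final frame [-1.8  4.9 95.6]
```

step_arm(
  deltas=[-2,5,20,0,0,0,0,0,30,0,0,0,0,0,30,0,0,0,0,0,14,0,0,0,0,0,0,0,0,0],
)

```text
time_s: 2.42
tool_pos: [443.5, 147.2, 76.2]
tool_rot: [-0.001, 0.17, 0.985, -0.0]
contact_force: [0.7, -0.2, 0.3]
width: 85.3
```

```bash
python3 plan.py 443.5 148 75 70.5
python3 - <<'E'
from h import *
im=arm.camera("wrist");cv2.imwrite("pics/w2.png",im[:,:,::-1])
E
python3 plan.py 443.5 148 75 70.5
```

```text
t 2.42 pos [443.5 147.2  76.2] jaw 70.4 tilt 0.1 lev [-0.0012 -0.0012  0.    ] width 85.3
tool delta (no rotation first) [0.3 0.7 1.2] rz total -0.002
delta in final frame [0.3 0.7 1.2]
t 2.48 pos [444.4 147.4  77.1] jaw 70.4 tilt 0.02 lev [ 0.0002  0.0002 -0.    ] width 85.6
tool delta (no rotation first) [1.1 0.3 2.1] rz total -0.003
delta in final frame [1.1 0.3 2.1]
```

View pics/w2.png

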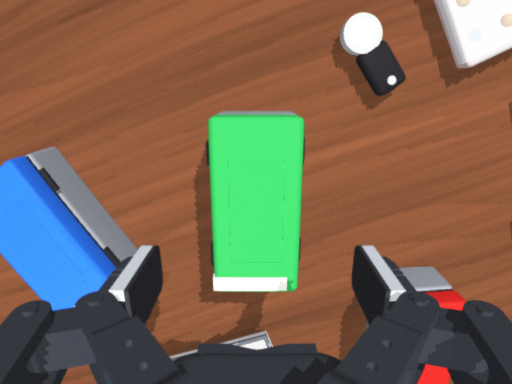

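Run:
```python
from wq import *
wq([(209,117),(303,117),(298,290),(213,290)])
print(toolT()[:3,3])
```

```text
c [445.5 147.8] edges [ 55.3 117.8  59.1 117.8] jaw 70.4 long 160.2
[444.41955748 147.35789606  77.12247268]
```

step_arm(
  deltas=[0,0,25,0,0,0,0,0,25,0,0,0,0,0,11,0,0,0,0,0,0,0,0,0],
)

```text
time_s: 2.98
tool_pos: [444.5, 146.9, 16.1]
tool_rot: [0.0, 0.171, 0.985, 0.0]
contact_force: [0.2, -0.3, -0.7]
width: 85.3
```

step_arm(
  deltas=[0,0,0,0,0,0,0,0,0,0,0,0,0,0,0,0,0,0,0,0,0,0,0,0,0,0,0,0,0,0,0,0,0,0,0,0],
  hand=255,
  newtons=70,
)

```text
time_s: 3.72
tool_pos: [445.2, 146.9, 17.8]
tool_rot: [0.001, 0.171, 0.985, 0.001]
contact_force: [-3.5, -2.3, 10.0]
width: 53.9
```

step_arm(
  deltas=[0,0,-10,0,0,0,0,0,-25,0,0,0,0,0,-35,0,0,0,0,0,-35,0,0,0,0,0,-25,0,0,0,0,0,-10,0,0,0,0,0,0,0,0,0],
)

```text
time_s: 4.6
tool_pos: [444.3, 146.8, 155.7]
tool_rot: [0.0, 0.171, 0.985, 0.0]
contact_force: [-0.7, -0.6, -4.1]
width: 53.4
```

```bash
cat > rd.py <<'E'
from h import *
import sys
# n readings spaced by camera calls (0.05 s each); moment in tool frame
n=int(sys.argv[1]);M=[];F=[]
for i in range(n):
    im=arm.camera("wrist"); s=arm.state();T=toolT(s)
    M.append(T[:3,:3].T@s["moment"]);F.append(s["contact_force"])
M=np.array(M)*1000;F=np.array(F)
print("t",round(s["time_s"],2),"pos",T[:3,3].round(1),"w",round(s["width"],1),"M tool mNm",M.mean(0).round(0),"+-",(M.std(0)/max(1,n-1)**.5).round(0),"F",F.mean(0).round(2))
if len(sys.argv)>2: cv2.imwrite(f"pics/{sys.argv[2]}.png",im[:,:,::-1])
E
python3 rd.py 6 w3
```

```text
t 4.9 pos [443.8 146.5 154.8] w 53.7 M tool mNm [20. 24. -7.] +- [ 8. 18.  9.] F [-0.26  0.1  -3.93]
```

View pics/w3.png

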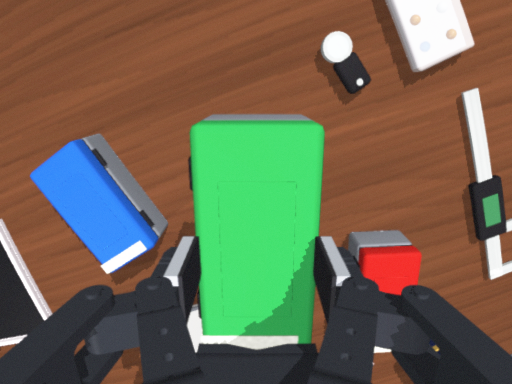

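step_arm(
  deltas=[-55,0,0,0,0,0,-55,0,0,0,0,0,55,0,0,0,0,0,55,0,0,0,0,0,-55,0,0,0,0,0,-55,0,0,0,0,0,55,0,0,0,0,0,55,0,0,0,0,0,0,0,0,0,0,0],
)

```text
time_s: 6.02
tool_pos: [440.2, 148.6, 154.2]
tool_rot: [-0.002, 0.168, 0.986, -0.0]
contact_force: [1.0, 0.2, -2.7]
width: 53.2
```

```bash
python3 rd.py 10
```

```text
t 6.53 pos [444.7 146.4 155.7] w 53.0 M tool mNm [  4. -42.  -9.] +- [14. 15.  7.] F [ 0.04 -0.15 -3.82]
```

step_arm(
  deltas=[-55,0,0,0,0,0,-55,0,0,0,0,0,55,0,0,0,0,0,55,0,0,0,0,0,-60,0,0,0,0,0,-60,0,0,0,0,0,0,0,0,0,0,0],
)

```text
time_s: 7.4
tool_pos: [560.7, 102.7, 154.9]
tool_rot: [0.001, 0.174, 0.985, -0.002]
contact_force: [-1.1, 0.4, -3.0]
width: 53.4
```

```bash
python3 rd.py 10 w4
```

```text
t 7.9 pos [557.  106.8 156.1] w 53.4 M tool mNm [ 6. 14.  5.] +- [13. 12.  7.] F [-0.22 -0.02 -3.96]
```

step_arm(
  deltas=[0,0,0,0,0.15,0,0,0,0,0,0.15,0,0,0,0,0,0,0,0,0,0,0,0,0,0,0,0,0,0,0,0,0,0,0,-0.15,0,0,0,0,0,-0.15,0,0,0,0,0,0,0],
)

```text
time_s: 8.9
tool_pos: [553.5, 109.4, 156.9]
tool_rot: [-0.001, 0.168, 0.986, 0.002]
contact_force: [-0.1, 1.0, -4.0]
width: 53.5
```

```bash
python3 rd.py 12
```

```text
t 9.5 pos [557.5 106.  155.5] w 53.2 M tool mNm [  4. -16.  -2.] +- [11. 10.  9.] F [ 0.03  0.   -3.84]
```

step_arm(
  deltas=[0,0,0,0,-0.15,0,0,0,0,0,-0.15,0,0,0,0,0,0,0,0,0,0,0,0,0,0,0,0,0,0,0,0,0,0,0,0.15,0,0,0,0,0,0.15,0,0,0,0,0,0,0],
)

```text
time_s: 10.5
tool_pos: [561.0, 103.1, 155.1]
tool_rot: [0.001, 0.174, 0.985, -0.002]
contact_force: [-0.3, -0.5, -4.6]
width: 53.7
```

```bash
python3 rd.py 12
```

```text
t 11.1 pos [557.1 106.6 156.1] w 53.3 M tool mNm [ 4. 14.  6.] +- [ 9. 11.  8.] F [ 0.01  0.14 -3.73]
```

```bash
python3 plan.py 470 -348 120 86.2
```

```text
t 11.1 pos [557.1 106.6 156.1] jaw 70.3 tilt 0.05 lev [ 0.0008  0.0003 -0.    ] width 53.3
tool delta (no rotation first) [ -70.9 -457.4   35.7] rz total -0.277
delta in final frame [  56.8 -459.4   35.7]
```

step_arm(
  deltas=[-2,-15,0,0,0,-0.14,3,-30,0,0,0,-0.137,6,-48,0,0,0,0,6,-48,0,0,0,0,6,-48,0,0,0,0,6,-48,0,0,0,0,6,-48,0,0,0,0,6,-48,5,0,0,0,6,-48,10,0,0,0,6,-40,10,0,0,0,5,-25,10,0,0,0,3,-13,0,0,0,0,0,0,0,0,0,0],
)

```text
time_s: 12.72
tool_pos: [461.5, -347.1, 121.1]
tool_rot: [0.0, 0.034, 0.999, -0.0]
contact_force: [0.0, 0.1, -3.9]
width: 53.2
```

```bash
python3 rd.py 4 w5;python3 plan.py 470 -348 120 86.2
```

```text
t 12.93 pos [ 462.8 -345.   121.1] w 53.2 M tool mNm [-40. -15.  17.] +- [ 6. 16. 15.] F [ 0.18  0.85 -4.01]
t 12.93 pos [ 462.8 -345.   121.1] jaw 86.3 tilt 0.08 lev [ 0.0009  0.001  -0.    ] width 53.2
tool delta (no rotation first) [-7.3 -2.5  1.1] rz total 0.002
delta in final frame [-7.4 -2.5  1.1]
```

View pics/w5.png

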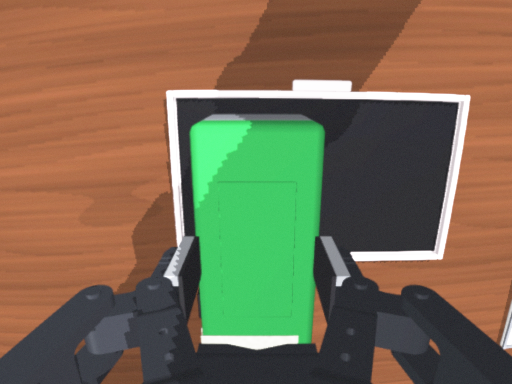

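```bash
cat > tr.py <<'E'
from wq import *
import sys
def tr(nl,nr,fr):
    w=plane("wrist",[nl,nr,fr],12)[:,:2]
    c=(w[0]+w[2])/2; a=w[1]-w[0] ; e=[np.linalg.norm(a),np.linalg.norm(w[2]-w[1])]
    b=w[1]-w[2]  # toward robot
    ja=np.degrees(np.arctan2(a[1],a[0])); b2=np.degrees(np.arctan2(-b[1],-b[0]))
    ux=a/e[0]
    print("tray c",c.round(1),"edges",np.round(e,1),"x-dir",ja.round(1),"y-dir",b2.round(1),"slotB",(c-60*ux).round(1),"slotA",(c+60*ux).round(1))
E
python3 - <<'E'
from tr import *
tr((168,92),(469,97),(443,261))
print(toolT()[:3,3])
E
```

```text
tray c [ 476.  -287.5] edges [261.6 161. ] x-dir 86.1 y-dir -2.8 slotB [ 471.9 -347.4] slotA [ 480.1 -227.7]
[ 462.82538133 -345.03761178  121.05844975]
```

step_arm(
  deltas=[-9,-1,15,0,0,0,0,0,25,0,0,0,0,0,25,0,0,0,0,0,17,0,0,0,0,0,10,0,0,0,0,0,3,0,0,0,0,0,0,0,0,0],
)

```text
time_s: 13.8
tool_pos: [470.9, -348.5, 26.1]
tool_rot: [0.0, 0.033, 0.999, -0.0]
contact_force: [0.7, 0.3, -3.7]
width: 53.0
```

step_arm(
  deltas=[0,0,3,0,0,0,0,0,0,0,0,0],
)

```text
time_s: 14.05
tool_pos: [471.1, -348.5, 23.2]
tool_rot: [0.001, 0.033, 0.999, -0.0]
contact_force: [0.4, 0.2, -3.2]
width: 53.3
```

step_arm(
  deltas=[0,0,2,0,0,0,0,0,0,0,0,0],
)

```text
time_s: 14.3
tool_pos: [471.1, -348.6, 22.9]
tool_rot: [0.001, 0.033, 0.999, 0.0]
contact_force: [-4.5, 3.1, 10.7]
width: 53.0
```

Contact. Open and lift.

step_arm(
  deltas=[0,0,0,0,0,0,0,0,0,0,0,0,0,0,0,0,0,0,0,0,0,0,0,0],
  hand=0,
)

```text
time_s: 14.8
tool_pos: [470.5, -348.2, 20.6]
tool_rot: [-0.0, 0.033, 0.999, 0.0]
contact_force: [0.1, 0.2, 0.3]
width: 85.4
```

step_arm(
  deltas=[0,0,-20,0,0,0,0,0,-40,0,0,0,0,0,-40,0,0,0,0,0,-30,0,0,0,0,0,0,0,0,0],
)

```text
time_s: 15.42
tool_pos: [472.2, -349.9, 154.7]
tool_rot: [0.003, 0.034, 0.999, -0.001]
contact_force: [0.6, 0.4, -0.6]
width: 85.6
```

```bash
python3 rd.py 1 w6;python3 plan.py 432 -5 150 103
```

```text
t 15.47 pos [ 471.3 -348.9  152.7] w 85.7 M tool mNm [-34.  -8.  42.] +- [0. 0. 0.] F [-0.12 -0.69 -0.53]
t 15.47 pos [ 471.3 -348.9  152.7] jaw 86.2 tilt 0.2 lev [-0.0008  0.0034  0.    ] width 85.7
tool delta (no rotation first) [ 62.2 340.5   2.3] rz total -0.294
delta in final frame [-39.1 343.9   2.6]
```

View pics/w6.png

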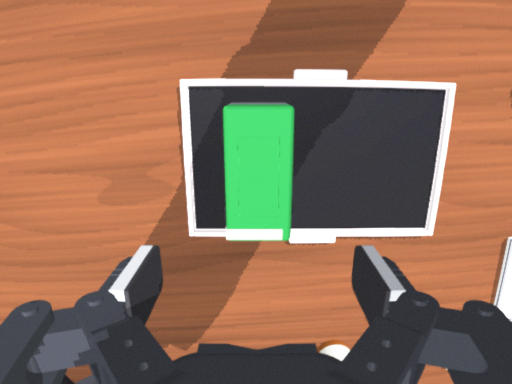

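step_arm(
  deltas=[5,15,0,0,0,-0.147,0,30,0,0,0,-0.147,-6,45,0,0,0,0,-6,45,0,0,0,0,-6,45,0,0,0,0,-6,45,0,0,0,0,-6,45,0,0,0,0,-5,40,0,0,0,0,-3,22,10,0,0,0,-1,12,10,0,0,0,0,0,0,0,0,0],
)

```text
time_s: 16.85
tool_pos: [433.6, -3.0, 129.5]
tool_rot: [-0.001, -0.114, 0.994, -0.0]
contact_force: [0.8, -0.6, -0.1]
width: 85.8
```

```bash
python3 plan.py 432 -3 130 103;python3 rd.py 1 w7
```

```text
t 16.85 pos [433.6  -3.  129.5] jaw 103.1 tilt 0.16 lev [-0.0003 -0.0027  0.    ] width 85.8
tool delta (no rotation first) [ 1.6  0.4 -0.5] rz total 0.001
delta in final frame [ 1.6  0.4 -0.5]
t 16.9 pos [434.3  -3.8 130.1] w 85.4 M tool mNm [ 93. -43.   6.] +- [0. 0. 0.] F [-0.27 -0.61 -0.43]
```

View pics/w7.png

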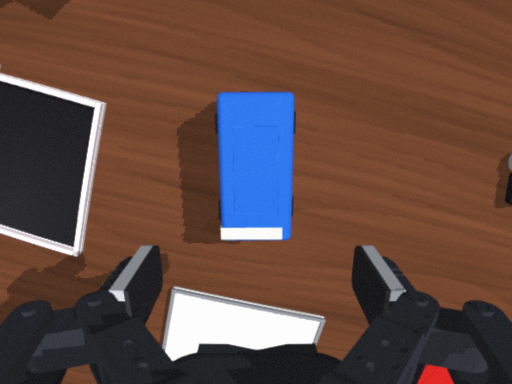

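Run:
```python
from wq import *
T=toolT();c=wq([(218,93),(294,93),(290,240),(221,240)])
print(T[:3,3].round(1),"tool offset of case centre",(T[:3,:3].T@(np.r_[c,58]-T[:3,3])).round(1))
```

```text
c [422.9  -6.3] edges [ 55.8 118.   57.5 118. ] jaw 103.0 long -167.2
[434.3  -3.8 130.1] tool offset of case centre [11.5  0.1 72.1]
```

step_arm(
  deltas=[4,0,25,0,0,0,0,0,35,0,0,0,0,0,35,0,0,0,0,0,17,0,0,0,0,0,1.5,0,0,0,0,0,0,0,0,0],
)

```text
time_s: 17.65
tool_pos: [431.7, -4.5, 18.0]
tool_rot: [0.001, -0.113, 0.994, -0.0]
contact_force: [0.7, 0.6, -0.3]
width: 85.6
```

step_arm(
  deltas=[0,0,0,0,0,0,0,0,0,0,0,0,0,0,0,0,0,0,0,0,0,0,0,0,0,0,0,0,0,0],
  hand=255,
)

```text
time_s: 18.27
tool_pos: [434.4, -0.9, 25.0]
tool_rot: [0.002, -0.114, 0.993, 0.003]
contact_force: [-20.3, 5.0, 62.5]
width: 30.8
```

step_arm(
  deltas=[0,0,-10,0,0,0,0,0,-25,0,0,0,0,0,-40,0,0,0,0,0,-40,0,0,0,0,0,-20,0,0,0,0,0,-5,0,0,0,0,0,0,0,0,0,0,0,0,0,0,0],
)

```text
time_s: 19.27
tool_pos: [430.1, -3.9, 156.1]
tool_rot: [-0.001, -0.113, 0.994, -0.0]
contact_force: [0.2, 0.3, -0.9]
width: 0.0
```

```bash
python3 rd.py 6 w8
```

```text
t 19.57 pos [430.7  -3.8 156.9] w -0.0 M tool mNm [ 20. -14.  -5.] +- [17. 14. 12.] F [ 0.18 -0.02 -0.13]
```

View pics/w8.png

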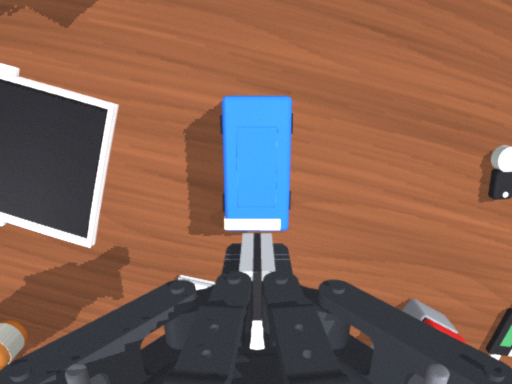

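Run:
```python
from wq import *
T=toolT();
for z in(58,):
  c=wq([(224,97),(291,97),(289,230),(224,230)],z)
  print(T[:3,3].round(1),"tool offset of case centre",(T[:3,:3].T@(np.r_[c,58]-T[:3,3])).round(1))
im=arm.camera("side"); cv2.imwrite("pics/side2.png",im[:,:,::-1])
cv2.imwrite("pics/side2z.png",cv2.resize(im[130:270,130:330,::-1],None,fx=4,fy=4,interpolation=cv2.INTER_CUBIC))
cv2.imwrite("pics/w8z.png",cv2.resize(cv2.imread("pics/w8.png")[80:250,180:340],None,fx=3.5,fy=3.5,interpolation=cv2.INTER_CUBIC))
```

```text
c [422.3  -4.7] edges [ 54.5 117.4  59.3 117.5] jaw 103.0 long -167.4
[430.7  -3.8 156.9] tool offset of case centre [ 8.3  1.1 98.9]
```

View pics/side2z.png

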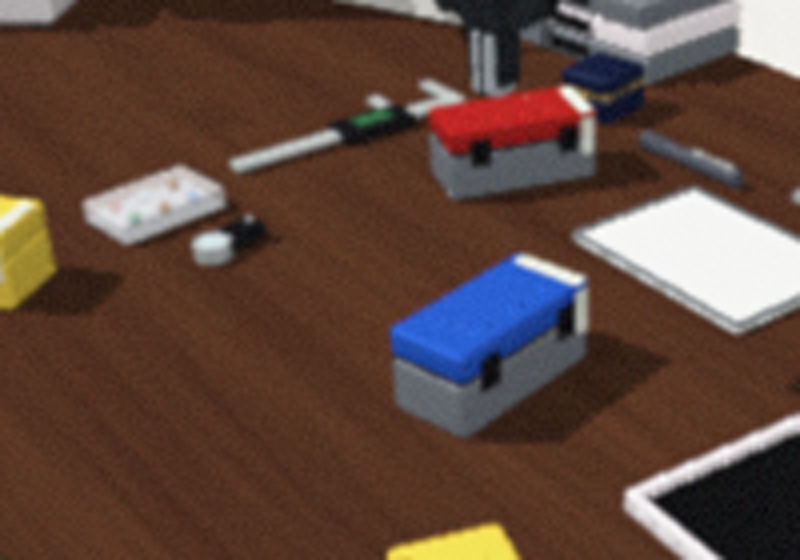

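View pics/w8z.png

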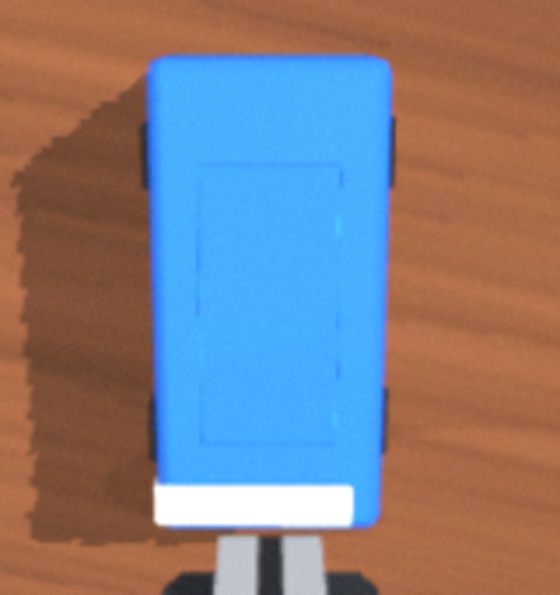

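step_arm(
  deltas=[0,0,0,0,0,0,6,1,0,0,0,0,0,0,0,0,0,0,0,0,0,0,0,0],
  hand=0,
  newtons=40,
)

```text
time_s: 20.12
tool_pos: [424.8, -4.1, 157.3]
tool_rot: [0.0, -0.113, 0.994, 0.0]
contact_force: [0.3, 0.1, 1.1]
width: 72.2
```

```bash
python3 rd.py 2 w9; python3 plan.py 425 -4 17 103
```

```text
t 20.23 pos [424.9  -4.2 157.3] w 85.0 M tool mNm [ 8.  8. 11.] +- [35. 31.  8.] F [ 0.81  0.19 -0.09]
t 20.23 pos [424.9  -4.2 157.3] jaw 103.0 tilt 0.02 lev [ 0.0001  0.0003 -0.    ] width 85.0
tool delta (no rotation first) [-1.000e-01  1.000e-01  1.403e+02] rz total 0.0
delta in final frame [-1.000e-01  1.000e-01  1.403e+02]
```

View pics/w9.png

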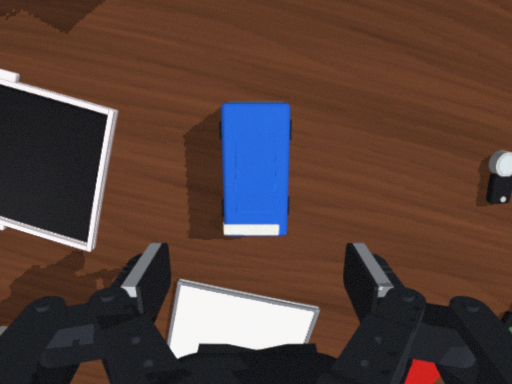

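step_arm(
  deltas=[0,0,35,0,0,0,0,0,40,0,0,0,0,0,40,0,0,0,0,0,19,0,0,0,0,0,3.5,0,0,0,0,0,0,0,0,0],
)

```text
time_s: 20.98
tool_pos: [425.4, -4.2, 20.2]
tool_rot: [0.0, -0.113, 0.994, -0.0]
contact_force: [-0.9, 0.3, 0.8]
width: 85.4
```

step_arm(
  deltas=[0,0,0,0,0,0,0,0,0,0,0,0,0,0,0,0,0,0],
  hand=115,
)

```text
time_s: 21.35
tool_pos: [425.9, -4.3, 20.9]
tool_rot: [0.001, -0.113, 0.994, 0.0]
contact_force: [-0.6, -0.3, 5.5]
width: 46.8
```

step_arm(
  deltas=[0,0,0,0,0,0],
)

```text
time_s: 21.48
tool_pos: [425.9, -4.3, 21.0]
tool_rot: [0.001, -0.113, 0.994, 0.0]
contact_force: [-0.8, -0.9, 5.7]
width: 47.1
```

```bash
python3 rd.py 1 w10
python3 - <<'E'
import cv2
from h import *
im=arm.camera("side")
cv2.imwrite("pics/side3z.png",cv2.resize(im[130:270,130:330,::-1],None,fx=4,fy=4,interpolation=cv2.INTER_CUBIC))
E
```

```text
t 21.52 pos [425.9  -4.3  21. ] w 47.1 M tool mNm [124. 297. -33.] +- [0. 0. 0.] F [-0.64 -1.09  6.12]
```

View pics/w10.png

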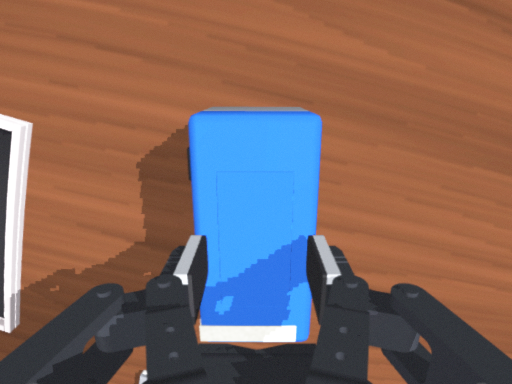

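View pics/side3z.png

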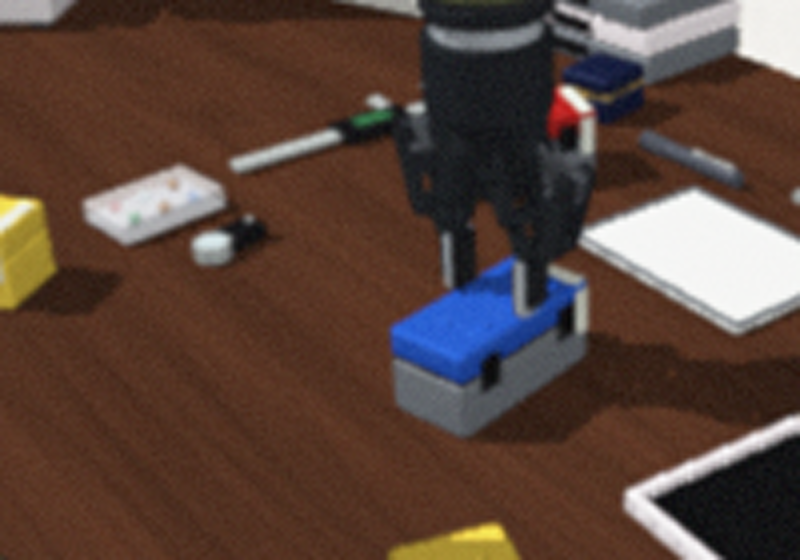

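step_arm(
  deltas=[0,0,0,0,0,0,0,0,0,0,0,0,0,0,0,0,0,0,0,0,7,0,0,0,0,0,6,0,0,0,0,0,0,0,0,0],
  hand=0,
  newtons=60,
)

```text
time_s: 22.32
tool_pos: [424.0, -4.4, 5.9]
tool_rot: [-0.001, -0.113, 0.994, -0.0]
contact_force: [0.7, 0.1, -0.1]
width: 85.4
```

step_arm(
  deltas=[0,0,0,0,0,0,0,0,0,0,0,0,0,0,0,0,0,0,0,0,0,0,0,0],
  hand=115,
)

```text
time_s: 22.82
tool_pos: [425.4, -4.4, 7.4]
tool_rot: [0.001, -0.113, 0.994, -0.0]
contact_force: [-0.6, -1.7, 4.5]
width: 56.7
```

```bash
python3 rd.py 1 w11
python3 - <<'E'
import cv2
from h import *
im=arm.camera("side")
cv2.imwrite("pics/side4z.png",cv2.resize(im[130:270,130:330,::-1],None,fx=4,fy=4,interpolation=cv2.INTER_CUBIC))
E
```

```text
t 22.88 pos [425.4  -4.5   7.4] w 56.6 M tool mNm [291. 297. -78.] +- [0. 0. 0.] F [-1.15 -1.26  6.05]
```

View pics/side4z.png

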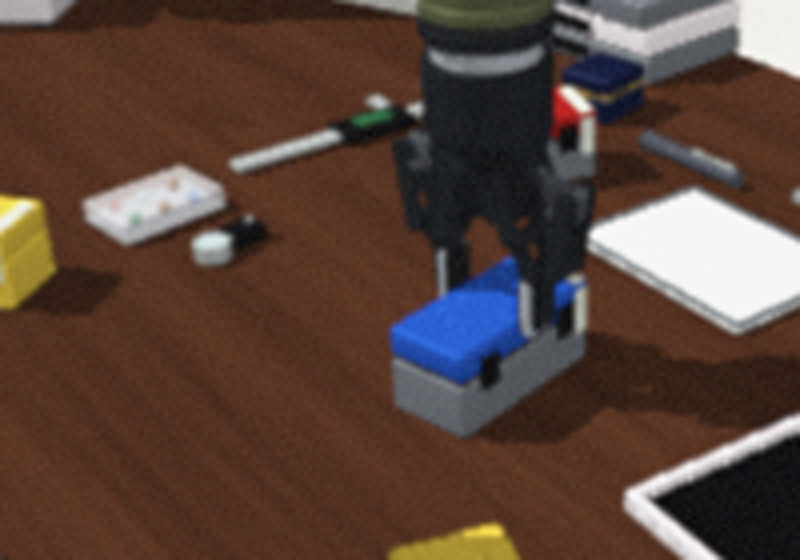

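step_arm(
  deltas=[0,0,-10,0,0,0,0,0,-25,0,0,0,0,0,-40,0,0,0,0,0,-40,0,0,0,0,0,-25,0,0,0,0,0,-7,0,0,0,0,0,0,0,0,0],
)

```text
time_s: 23.8
tool_pos: [424.2, -4.2, 153.1]
tool_rot: [-0.0, -0.113, 0.994, 0.0]
contact_force: [0.2, 0.3, -5.1]
width: 56.2
```

```bash
python3 rd.py 8 w12
```

```text
t 24.2 pos [424.5  -4.2 153.2] w 55.9 M tool mNm [ 26. -18.   0.] +- [ 9. 13.  9.] F [-0.29  0.01 -4.95]
```

View pics/w12.png

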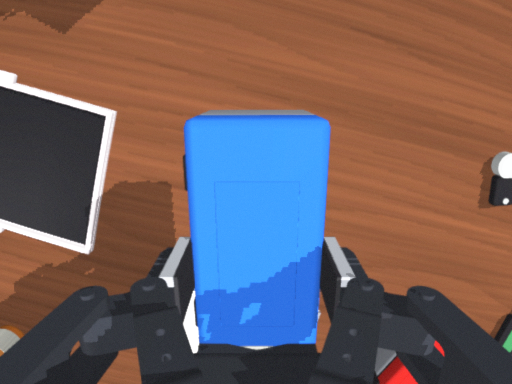

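step_arm(
  deltas=[-55,0,0,0,0,0,-55,0,0,0,0,0,55,0,0,0,0,0,55,0,0,0,0,0,-55,0,0,0,0,0,-55,0,0,0,0,0,50,0,0,0,0,0,50,0,0,0,0,0,0,0,0,0,0,0,0,0,0,0,0,0],
)

```text
time_s: 25.45
tool_pos: [435.2, -1.6, 154.2]
tool_rot: [0.001, -0.113, 0.994, 0.0]
contact_force: [0.1, 0.6, -4.4]
width: 56.2
```

```bash
python3 rd.py 10
```

```text
t 25.95 pos [434.7  -1.9 153.7] w 55.9 M tool mNm [ -7. -15.   7.] +- [ 4. 13.  8.] F [-0.08 -0.09 -4.59]
```

step_arm(
  deltas=[-55,0,0,0,0,0,-55,0,0,0,0,0,55,0,0,0,0,0,55,0,0,0,0,0,-60,0,0,0,0,0,-60,0,0,0,0,0,0,0,0,0,0,0,0,0,0,0,0,0],
)

```text
time_s: 26.95
tool_pos: [551.0, 24.9, 152.9]
tool_rot: [-0.001, -0.114, 0.994, -0.001]
contact_force: [-0.0, 0.2, -4.6]
width: 56.2
```

```bash
python3 rd.py 10 w13
```

```text
t 27.45 pos [551.4  25.1 154.1] w 56.1 M tool mNm [0. 1. 2.] +- [10. 11. 14.] F [-0.13  0.06 -4.57]
```

```bash
python3 plan.py 482 -228 120 86.2
```

```text
t 27.45 pos [551.4  25.1 154.1] jaw 103.0 tilt 0.05 lev [ 0.0005  0.0008 -0.    ] width 56.1
tool delta (no rotation first) [ 124.7 -231.    33.9] rz total 0.294
delta in final frame [  52.5 -257.2   33.9]
```

step_arm(
  deltas=[10,-18,0,0,0,0.147,9,-30,0,0,0,0.147,6,-40,0,0,0,0,6,-45,4,0,0,0,6,-45,10,0,0,0,6,-40,10,0,0,0,5,-25,10,0,0,0,3,-13,0,0,0,0,0,0,0,0,0,0],
)

```text
time_s: 28.58
tool_pos: [493.5, -231.3, 120.2]
tool_rot: [0.0, 0.034, 0.999, 0.0]
contact_force: [0.8, -0.6, -4.3]
width: 56.3
```

```bash
python3 rd.py 3 w14;python3 plan.py 482 -228 13 86.2
```

```text
t 28.73 pos [ 494.5 -229.   120.1] w 56.4 M tool mNm [-56. -33.  -7.] +- [24. 27.  9.] F [-0.06  0.51 -4.79]
t 28.73 pos [ 494.5 -229.   120.1] jaw 86.3 tilt 0.08 lev [ 0.001   0.0009 -0.    ] width 56.4
tool delta (no rotation first) [1.260e+01 1.000e-01 1.071e+02] rz total 0.002
delta in final frame [1.260e+01 1.000e-01 1.071e+02]
```

View pics/w14.png

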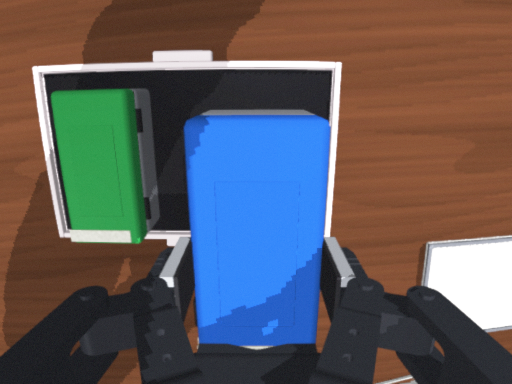

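Run:
```python
from wq import *
T=toolT()
w=plane("wrist",[(34,69),(340,63),(60,238)],12)[:,:2]
a=w[1]-w[0];L=np.linalg.norm(a);c=(w[1]+w[2])/2
print(w.round(1),L,np.linalg.norm(w[2]-w[0]),"c",c,"A",c+60*a/L,np.degrees(np.arctan2(a[1],a[0])),T[:3,3])
```

```text
[[ 387.9 -413.6]
 [ 404.2 -153. ]
 [ 546.4 -425.9]] 261.103053964417 158.9865029589561 c [ 475.28940461 -289.44448909] A [ 479.03241832 -229.56135417] 86.42336276489986 [ 494.46744914 -229.04862348  120.08320801]
```

step_arm(
  deltas=[7,0,15,0,0,0,5.5,0,25,0,0,0,0,0,30,0,0,0,0,0,20,0,0,0,0,0,10,0,0,0,0,0,2,0,0,0,0,0,0,0,0,0],
)

```text
time_s: 29.6
tool_pos: [481.6, -230.2, 18.3]
tool_rot: [0.001, 0.033, 0.999, -0.0]
contact_force: [-0.5, 0.7, -5.6]
width: 56.0
```

step_arm(
  deltas=[0,0,3,0,0,0,0,0,0,0,0,0],
)

```text
time_s: 29.85
tool_pos: [481.2, -229.9, 14.9]
tool_rot: [0.0, 0.033, 0.999, 0.0]
contact_force: [0.6, 0.7, -4.4]
width: 56.3
```

step_arm(
  deltas=[0,0,2.5,0,0,0,0,0,0,0,0,0],
)

```text
time_s: 30.1
tool_pos: [481.3, -229.9, 12.5]
tool_rot: [0.0, 0.033, 0.999, 0.0]
contact_force: [0.2, 0.6, -1.4]
width: 56.3
```

Just touching; release and lift.

step_arm(
  deltas=[0,0,0.5,0,0,0,0,0,0,0,0,0,0,0,0,0,0,0,0,0,0,0,0,0],
  hand=0,
)

```text
time_s: 30.6
tool_pos: [481.1, -229.9, 11.8]
tool_rot: [0.0, 0.033, 0.999, 0.0]
contact_force: [-0.6, -0.5, 0.5]
width: 85.0
```

step_arm(
  deltas=[0,0,-20,0,0,0,0,0,-40,0,0,0,0,0,-45,0,0,0,0,0,-35,0,0,0,0,0,0,0,0,0],
)

```text
time_s: 31.22
tool_pos: [483.2, -231.2, 155.9]
tool_rot: [0.004, 0.034, 0.999, -0.0]
contact_force: [-0.3, -0.3, 0.0]
width: 85.4
```

```bash
python3 rd.py 1 w15;python3 plan.py 612 225 150 71
```

```text
t 31.27 pos [ 482.  -230.4  153.9] w 85.3 M tool mNm [-33. -10.  23.] +- [0. 0. 0.] F [-0.8   0.43  0.24]
t 31.27 pos [ 482.  -230.4  153.9] jaw 86.2 tilt 0.23 lev [ 0.0003  0.0041 -0.    ] width 85.3
tool delta (no rotation first) [-99.2 463.1   4.5] rz total 0.265
delta in final frame [ 25.4 472.9   4. ]
```

View pics/w15.png

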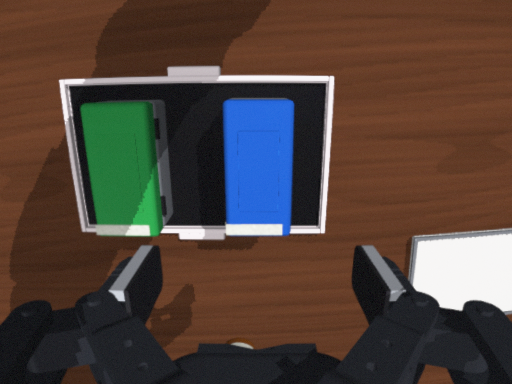

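step_arm(
  deltas=[-5,15,0,0,0,0.133,-4,30,0,0,0,0.132,4,48,0,0,0,0,4,48,0,0,0,0,4,48,0,0,0,0,4,48,0,0,0,0,4,48,0,0,0,0,4,48,0,0,0,0,4,48,0,0,0,0,4,43,5,0,0,0,2,28,10,0,0,0,2,14,10,0,0,0,0,0,0,0,0,0],
)

```text
time_s: 32.9
tool_pos: [598.6, 223.0, 124.9]
tool_rot: [-0.001, 0.165, 0.986, -0.001]
contact_force: [-0.6, -0.1, -0.1]
width: 85.0
```

```bash
python3 plan.py 612 225 130 71;python3 rd.py 1 w16
```

```text
t 32.9 pos [598.6 223.  124.9] jaw 71.0 tilt 0.2 lev [-0.0028 -0.0021  0.    ] width 85.0
tool delta (no rotation first) [-12.    6.2  -5.1] rz total 0.001
delta in final frame [-12.    6.2  -5.1]
t 32.95 pos [599.3 221.7 125.9] w 85.6 M tool mNm [-18.  -8.  -0.] +- [0. 0. 0.] F [ 0.13 -0.52  1.22]
```

View pics/w16.png

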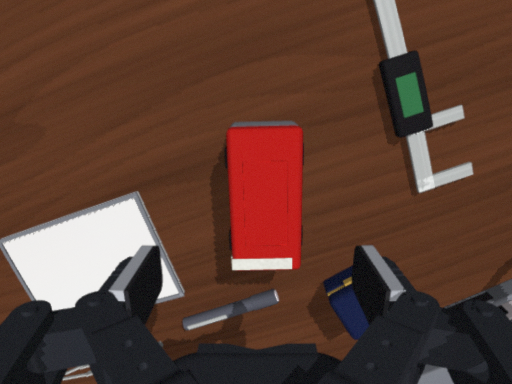

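Run:
```python
from wq import *
T=toolT();c=wq([(228,127),(301,126),(299,269),(232,269)])
f=lambda p:(T[:3,:3].T@(np.r_[p]-T[:3,3])).round(1)
print(T[:3,3].round(1),"off",f([*c,58]))
for uv,z in [((325,280),42),((278,294),10),((183,325),10),((428,190),10)]: print(uv,f(plane("wrist",[uv],z)[0]))
```

```text
c [613.5 225.1] edges [ 54.  119.5  56.7 118.6] jaw 71.4 long 161.8
[599.3 221.7 125.9] off [-12.4   8.   67.9]
(325, 280) [-93.1  63.9  83.7]
(278, 294) [-130.1   23.5  115.7]
(183, 325) [-171.   -79.   115.9]
(428, 190) [-16.6 165.  115.5]
```

step_arm(
  deltas=[-12.5,7.5,10,0,0,-0.005,0,0,30,0,0,0,0,0,40,0,0,0,0,0,28,0,0,0,0,0,10,0,0,0,0,0,1.5,0,0,0,0,0,0,0,0,0],
)

```text
time_s: 33.83
tool_pos: [615.3, 226.0, 8.8]
tool_rot: [0.001, 0.163, 0.987, 0.001]
contact_force: [-0.5, -0.2, 0.6]
width: 85.3
```

step_arm(
  deltas=[0,0,0,0,0,0,0,0,0,0,0,0,0,0,0,0,0,0,0,0,0,0,0,0],
  hand=115,
)

```text
time_s: 34.33
tool_pos: [615.1, 226.3, 8.7]
tool_rot: [0.001, 0.163, 0.987, 0.0]
contact_force: [-1.5, -0.9, 5.6]
width: 56.4
```

step_arm(
  deltas=[0,0,-10,0,0,0,0,0,-25,0,0,0,0,0,-40,0,0,0,0,0,-40,0,0,0,0,0,-25,0,0,0,0,0,-7,0,0,0,0,0,0,0,0,0],
)

```text
time_s: 35.2
tool_pos: [613.6, 226.1, 153.4]
tool_rot: [-0.001, 0.163, 0.987, -0.0]
contact_force: [-0.8, 0.0, -4.3]
width: 56.5
```

```bash
python3 rd.py 8 w17
```

```text
t 35.6 pos [613.9 226.  153.6] w 56.2 M tool mNm [  7. -17.  -8.] +- [14. 10. 13.] F [-0.03 -0.11 -4.24]
```

step_arm(
  deltas=[55,0,0,0,0,0,55,0,0,0,0,0,-55,0,0,0,0,0,-55,0,0,0,0,0,55,0,0,0,0,0,55,0,0,0,0,0,0,0,0,0,0,0,0,0,0,0,0,0],
)

```text
time_s: 36.6
tool_pos: [510.3, 261.5, 154.7]
tool_rot: [0.001, 0.162, 0.987, 0.0]
contact_force: [0.1, -0.1, -3.7]
width: 56.3
```

```bash
python3 rd.py 10
```

```text
t 37.1 pos [510.2 261.2 154.2] w 56.2 M tool mNm [  4. -77.  16.] +- [12.  8. 10.] F [ 0.15  0.13 -4.09]
```

step_arm(
  deltas=[-55,0,0,0,0,0,-55,0,0,0,0,0,55,0,0,0,0,0,55,0,0,0,0,0,-55,0,0,0,0,0,-55,0,0,0,0,0,0,0,0,0,0,0,0,0,0,0,0,0],
)

```text
time_s: 38.1
tool_pos: [614.0, 226.0, 153.7]
tool_rot: [-0.0, 0.163, 0.987, -0.0]
contact_force: [-0.8, 0.3, -3.6]
width: 55.9
```

```bash
python3 rd.py 10 w18
```

```text
t 38.6 pos [613.9 226.4 154.5] w 55.9 M tool mNm [-7. 52.  2.] +- [6. 7. 9.] F [-0.18 -0.12 -3.95]
```

View pics/w18.png

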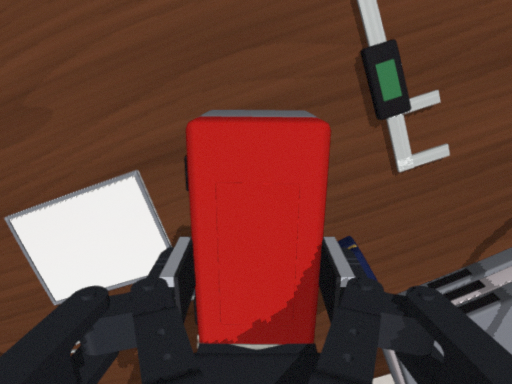

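```bash
python3 - <<'E'
from wq import *
w=plane("wrist",[(6,219),(136,172),(172,244),(56,304)],8)[:,:2];print(w.round(1),w.mean(0).round(1),np.linalg.norm(np.roll(w,-1,0)-w,axis=1).round(1))
E
python3 plan.py 639 24 110 89.5
```

```text
[[581.1 -59.7]
 [581.3 108.4]
 [668.1 111.9]
 [698.6 -59. ]] [632.3  25.4] [168.1  86.8 173.6 117.6]
t 38.6 pos [613.9 226.4 154.5] jaw 71.3 tilt 0.03 lev [ 0.0005  0.     -0.    ] width 55.9
tool delta (no rotation first) [ -88.6 -183.7   44.4] rz total -0.318
delta in final frame [ -26.8 -202.2   44.4]
```

step_arm(
  deltas=[-4,-10,0,0,0,-0.053,-6,-20,0,0,0,-0.053,-5,-25,0,0,0,-0.053,-4,-25,4,0,0,-0.053,-2,-25,6,0,0,-0.053,-2,-25,8,0,0,-0.053,-1,-25,8,0,0,0,-1,-22,8,0,0,0,0,-15,7,0,0,0,0,-8,3,0,0,0,0,0,0,0,0,0,0,0,0,0,0,0],
)

```text
time_s: 40.1
tool_pos: [615.5, 25.0, 110.5]
tool_rot: [0.0, 0.004, 1.0, 0.0]
contact_force: [0.4, 0.5, -3.6]
width: 55.9
```

```bash
python3 rd.py 3 w19; python3 plan.py 639 24.5 107 89.5
```

```text
t 40.25 pos [615.4  24.6 110.5] w 56.0 M tool mNm [-50.  32. -19.] +- [ 5. 18. 16.] F [ 0.34 -0.52 -4.1 ]
t 40.25 pos [615.4  24.6 110.5] jaw 89.6 tilt 0.04 lev [ 0.0005  0.0004 -0.    ] width 56.0
tool delta (no rotation first) [-23.6   0.    3.5] rz total 0.001
delta in final frame [-23.6   0.1   3.5]
```

View pics/w19.png

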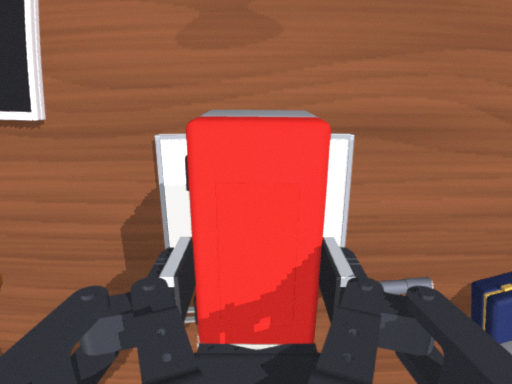

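step_arm(
  deltas=[-6,0,1,0,0,0,-10,0,1,0,0,0,-6,0,1,0,0,0,-1.5,0,0,0,0,0,0,0,0,0,0,0,0,0,0,0,0,0,0,0,0,0,0,0],
)

```text
time_s: 41.12
tool_pos: [638.6, 23.4, 107.3]
tool_rot: [0.0, 0.004, 1.0, 0.0]
contact_force: [0.0, -0.9, -4.2]
width: 56.1
```

```bash
python3 rd.py 4
python3 - <<'E'
from h import *
for n in("side","top"): cv2.imwrite(f"pics/{n}5.png",arm.camera(n)[:,:,::-1])
s=arm.state();print(s["time_s"],s["tool_pos"],s["width"],s["contact_force"],np.abs(s["dq"]).max())
E
```

```text
t 41.33 pos [638.7  23.4 107.3] w 56.0 M tool mNm [-16.  57. -16.] +- [23. 10. 25.] F [ 0.25 -0.14 -4.29]
41.425 [638.72900906  23.41537488 107.28212071] 56.019978710883336 [-0.05406044 -0.10343587 -4.44305973] 0.0019359963303606138
```

View pics/side5.png

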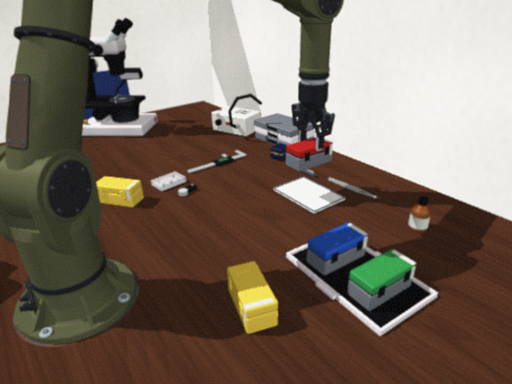

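View pics/top5.png

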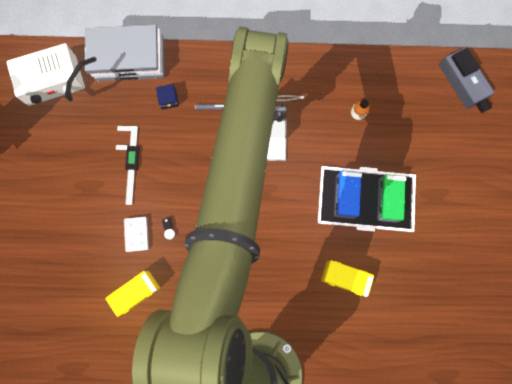

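```bash
python3 -c "
from cell import arm
print(arm.hand_in()); print(arm.state()['time_s'])"
```

```text
the job is handed in; nothing more can be done
None
the job is handed in; nothing more can be done
```

The loose stone is in the red case. I'm holding it upright and still above the white pad. The green and blue cases tested silent and stand upright in the storage tray. I handed the job in at about 41.4 s.

**How I told them apart:** I shook each case to and fro at about 0.44 m/s and compared the lengthwise wrist moment after opposite strokes. A loose stone should swing it by up to 140 mN m.

| Case | Moment after each stroke (mN m) | Swing (mN m) | Verdict |
|---|---|---|---|
| Green | −42 / +14 | about 56 ± 20 | silent |
| Blue | −15 / +1 | about 16 ± 17 | silent |
| Red | −77 / +52 | about 129 ± 11 | rattles |

Green was not clear from shaking alone, so I also tilted it about 17° each way. That gave −16 / +14 mN m, well below a loose stone.

**Final checks:**
- **Red case:** the arm is still, with the grip at 56 mm and a load of about 4.3 N. The underside is roughly 90 mm above the pad, worked out from the tool height rather than measured directly.
- **Tray:** the last side and top pictures show blue and green upright in it.
- **Other things on the table:** they look to be in their original places.

**What went wrong or disagreed:**
- **Blue grasp:** the first grasp was too high. The fingers slipped off as they closed, with the wrist force reading up to 62 N (below the 120 N limit). That push came through the fingers. It is over the 40 N allowed for the arm or gripper body, so it may count against the job. The case stayed upright and moved less than 2 mm. I caught the second try before lifting, and the third, lower grasp held.
- **Cameras:** the top camera read about 5 mm off in y against the wrist camera, so I used the wrist camera for grasping and placing.

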